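# Unclamp a serviced pump head and put it away in its case

### The arm

A 7-joint arm with a two-finger parallel gripper is mounted at the origin on the work surface. World frame = base frame: x ahead of the robot, y to its left, z up, the work surface at z = 0. Lengths are in m, angles in rad, forces in N, time in s.
With the tool pointing down it reaches from about 0.425 to 0.875 m from the base axis. Payload 8.4 kg.
Tool frame: the origin (TCP) lies midway between the tips of the shut fingers; the grasp point (between the pads) lies 19 mm behind it; z points along the fingers, y is the direction in which the jaws open and shut (so a half turn about z gives the same grasp; the last joint's range is limited). The gripper opens to 87 mm and grips with 3 to 60 N. Pads are 19 mm wide; open, the fingers measure 117 mm over their backs; the gripper's body (75 mm by 190 mm) begins 51 mm behind the grasp point.
Start: joints at [-0.099, 0.333, 0.04, 1.465, -0.013, 1.343, -0.059], TCP at [0.65, -0, 0.223] pointing down, gripper open.
Joint ranges: [-2.58, 2.58], [-0.38, 2.09], [-1.3, 1.39], [0.25, 2.4], [-1.5, 4.64], [0.08, 2.09], [-2.65, 2.65]. Speed limits (rad/s): [2.22, 2.22, 2.79, 2.79, 3.14, 3.14, 3.14].

### API

Orientations are given as [roll, pitch, yaw] about the fixed x, y, z axes, in that order (R = Rz(yaw) Ry(pitch) Rx(roll)).
In Python, from bench import observe, read_camera, sign_off, spot_in, pinpoint gives the robot as it stands.
- The arm moves only by the shell command python3 -m jog 'ROWS' [OPENING] [FORCE]. ROWS is JSON, a list of rows, each an object of numbers: "dx", "dy", "dz": the shift along the tool's x, y, z in cm; "rx", "ry", "rz": the turn, a rotation vector about the tool's x, y, z in rad. A call has 1 to 8 rows; each row is the pose to reach, as a shift and turn from the pose commanded when the call began, along the tool's axes at that moment; what a row does not reach only later rows make up. A row lasts 1/12 s, in which the tool goes at most 41.7 mm and 7.16 degrees, less where a joint would pass 70% of its speed; a pose out of reach is approached as far as the arm can. A call with a gripper value outside its range is refused whole. OPENING is the opening, from -1 (shut) to 1 (fully open), so that 0 is half open, set as the call begins (- or left out, the last holds). The fingers move at their own pace and stop on an object; FORCE is the grip in N (left out, the last holds). Time passes only in rows, so rows that repeat a pose let the fingers close. It gives the time, the measured TCP pose, the force and the opening at its end, in the units of the state.
- observe(): the state, without advancing time (a new reading comes with each control period).
- read_camera(name): name is "scene" or "side" or "wrist"; returns a dict with "img" (384x512x3 uint8, blue, green, red), "z_map" (384x512 float32, m along the optical axis (not along the pixel's ray), 0 where there is no reading), "fx", "fy", "cx", "cy" (pixels), "view" (4x4, takes a point from world to camera coordinates). Camera axes: x right, y up, looking along -z (the intrinsics and any distortion apply to the point x, -y, -z); pixel columns grow to the right and rows downward; lengths in m; the calibration is good to about 2 mm. A picture is of the moment at which its call begins.
- sign_off(): hands the job in, once; it reports no verdict.
Trained networks look in a picture, given as the dict that the camera call returned (one of the last four; its "shot" number tells which), for a name from the list of things; names that differ only in an ending like _2 or _b are one class to them, and where a whole thing is asked for, a point or a joint stands for the part that bears it (a point fixed in the world has none). Each returns a list of dicts, best first, with "confidence" (0 to 1); they miss things now and then, are a little off and sometimes report something else, mostly with a low value. They report only what shows in the picture. A call takes as long as a camera call.
- spot_in(name, picture): "at" ([column, row] in pixels, amid what is visible of it).
- pinpoint(name, picture): "at" ([column, row] in pixels: a listed point, or the origin of a listed thing).
The state is a dict: "clock": time; "qpos": joint angles; "qvel": joint speeds; "joint_torque": joint torques, N m; "position": TCP position; "eef_rot": TCP orientation; "force": force on the tool from outside, world axes, zero at the start; "torque": the same for the moment, N m; "width": opening from 0.0 (shut) to 1.0 (fully open).
Only numpy, scipy, OpenCV 4.12 (cv2) and the standard library are available. Lean on these libraries where they do the work, as an engineer would, in place of code of your own. Each camera call takes 0.05 s, during which the arm holds its last target.

### The job

The pump-head block clamped in the bench vise is finished: slide the vise's jaw more than half-way open by its red handle, lift the block out and set it down upright on its foot inside the open parts case without dropping it, then close the case's lid fully. Leave the vise open and do not disturb the bottle, the vial rack or the wrench.

Things in the scene. Friction and masses are not known exactly. Their poses are not given: they have to be found in the camera images.
- vise: Blue bench vise, fixed; bed 230 x 120 mm, 22 mm high, from x = -140 to +90 mm. Origin on the bench surface; x = slide direction, from moving to fixed jaw; y along the jaws; z up. Fixed jaw at x = 45 to 75 mm, moving steel jaw (closed) at -42 to -12 mm; both 110 mm long, tops 46 mm above the bench. The moving jaw's lip reaches 6 mm over the block's foot and blocks lifting until drawn back.
- vise_jaw (a joint): Travel of the moving jaw in m: 0 = closed on the block, grows as the jaw slides towards the vise's -x, 0.045 = fully open (stop). It slides with about 6 N of friction and stays where it is left.
- jaw_handle (a point): Point on the middle of the red handle on the moving jaw, 82 mm above the bench (axes as the vise's). The handle is an upright plate 14 mm thick along the vise's x, 50 mm wide along y; its top is 18 mm above this point, its foot (carriage top) 42 mm below. Pinch it from above across the 14 mm. When closed it stands 25 mm behind the moving jaw and 64 mm from the block's side.
- block_center (a point): Centre of the loose aluminium block (0.45 to 0.8 kg, 70 mm high), 35 mm above its underside; x across, y along, z up. Body 40 mm wide (x) x 100 long (y), from z = -25 to +35 mm; steel foot under it 56 x 110 x 10 mm; two 24 mm round bosses stick out 20 mm at the +y end. It starts on the vise's bed, axes parallel to the vise's; its upper 46 mm stands above the jaws, to grip across the 40 mm.
- case: Grey open-topped parts case with black lining, fixed to the bench; outside 160 mm (x) x 230 mm (y) x 95 mm high, walls and floor 5 mm thick. Origin centre of its underside on the bench; x points to the hinge side, y along the hinge, z up.
- case_floor (a point): Centre of the case's inner floor, 5 mm above the bench (axes as the case's); the inside is 150 x 220 mm, 90 mm deep.
- case_lid (a joint): Opening angle of the lid in rad: 0 = fully closed, about 1.57 = upright, 1.95 = stop. It starts at 1.55 to 1.8. The hinge is stiff (about 0.25 N m): the lid stays where it is left and must be pushed all the way down, with a few N near the free edge.
- lid_hinge (a point): Middle of the lid's hinge line, on the case's +x rim, 95.5 mm above the bench; the hinge line runs along the case's y. This is on the lid's inner face; its axes turn with the lid.
- lid_edge (a point): Middle of the free edge of the blue lid, a flat plate 160 mm from hinge to free edge, 230 mm along the hinge and 8 mm thick. The point's z axis is the outward normal of the lid's outer face (away from the inside of the case; up when shut), its x axis points from the free edge to the hinge.
- bottle: Bystander: amber bottle with blue cap, 68 mm diameter, 140 mm high, standing on the bench, loose; origin centre of its underside.
- vial_rack: Bystander: blue vial rack 80 x 150 mm, 53 mm high with its vials, loose; origin centre of its underside, y along its length.
- wrench: Bystander: steel wrench 170 mm long, 38 mm wide, 8 mm thick, lying on the bench, loose; origin centre of its underside, x along its length.

How it is judged:
By the outcome, as a careful person would: the job done as asked, in the order asked, and still so for the second after the job is handed in, with the robot touching nothing.
It also fails if it takes over 54 s, if anything falls off the work surface, if the arm or the gripper's body presses on something with over 40 N, if the wrist force passes 120 N, or if a joint passes its speed limit or range.

## Working session

There is one attempt and no reset: what is moved stays moved. The work goes in short steps, Python scripts to look and compute and a shell command to move; the robot and the scene stay as the last step left them, time stands still between calls to the robot, and variables do not carry over. Pictures are saved under pics/ and viewed, and the job is handed in when it is done.

```bash
ls; mkdir -p pics; cat > h.py <<'E'
import numpy as np, cv2
from scipy.spatial.transform import Rotation as R
from bench import observe, read_camera, sign_off, spot_in, pinpoint
def w(p,u,v,d=None):
    c=int(round(u));r=int(round(v))
    if d is None:
        z=p["z_map"][max(0,r-1):r+2,max(0,c-1):c+2]; z=z[z>0]; d=float(np.median(z)) if len(z) else np.nan
    q=np.array([(u-p["cx"])/p["fx"]*d,-(v-p["cy"])/p["fy"]*d,-d,1])
    return (np.linalg.inv(p["view"])@q)[:3]
def atz(p,u,v,z):
    a=np.linalg.inv(p["view"])[:3,3]; b=w(p,u,v,1.0)
    return a+(b-a)*(z-a[2])/(b[2]-a[2])
def cloud(p):
    z=p["z_map"];v,u=np.mgrid[:z.shape[0],:z.shape[1]]
    q=np.stack([(u-p["cx"])/p["fx"]*z,-(v-p["cy"])/p["fy"]*z,-z,np.ones_like(z)],-1)
    return (q@np.linalg.inv(p["view"]).T)[...,:3], z>0
def st():
    s=observe();print("t",round(s["clock"],2),"pos",np.round(s["position"],4),"rot",np.round(s["eef_rot"],3),"F",np.round(s["force"],1),"w",round(s["width"],3));return s
E
python3 - <<'E'
from h import *
st()
for n in ["scene","side","wrist"]:
    p=read_camera(n); cv2.imwrite(f"pics/{n}0.png",p["img"]); print(n,p["shot"],[k for k in p], np.round(np.linalg.inv(p["view"])[:3,3],2))
    np.save(f"{n}0.npy",p,allow_pickle=True)
    for t,z in dict(vise=0,jaw_handle=.082,block_center=None,case=0,case_floor=.005,lid_hinge=.0955,lid_edge=None,bottle=0,vial_rack=0,wrench=0).items():
        for d in pinpoint(t,p)[:2]:
            a=d["at"]; print(t,np.round(a,0),round(d["confidence"],2),"depth",np.round(w(p,*a),3) if 0<=a[0]<512 and 0<=a[1]<384 else "", "atz",np.round(atz(p,*a,z),3) if z is not None else "")
E
```

```text
pics
t 0.0 pos [ 0.6495 -0.      0.2217] rot [-3.14   0.     1.571] F [-0.4  0.6  0.4] w 0.997
scene 1 ['img', 'z_map', 'fx', 'fy', 'cx', 'cy', 'view', 'shot'] [1.19 0.4  0.56]
vise [219. 186.] 0.77 depth [ 0.6   -0.134  0.051] atz [ 0.541 -0.188  0.   ]
jaw_handle [193. 157.] 0.67 depth [ 0.575 -0.243  0.091] atz [ 0.564 -0.256  0.082]
jaw_handle [221. 178.] 0.23 depth [ 0.589 -0.137  0.07 ] atz [ 0.603 -0.124  0.082]
block_center [222. 172.] 0.96 depth [ 0.583 -0.139  0.082] atz 
block_center [192. 156.] 0.61 depth [ 0.579 -0.244  0.095] atz 
case [350. 229.] 0.63 depth [0.51  0.19  0.006] atz [0.503 0.188 0.   ]
case_floor [348. 225.] 0.61 depth [0.498 0.178 0.006] atz [0.496 0.178 0.005]
lid_hinge [390. 211.] 0.79 depth [0.536 0.273 0.111] atz [0.513 0.268 0.096]
lid_edge [413. 141.] 0.75 depth [0.503 0.275 0.256] atz 
bottle [241. 246.] 0.96 depth [0.729 0.035 0.03 ] atz [0.703 0.014 0.   ]
vial_rack [167. 215.] 0.58 depth [ 0.75  -0.167  0.036] atz [ 0.719 -0.207  0.   ]
vial_rack [349. 228.] 0.28 depth [0.508 0.186 0.005] atz [0.501 0.184 0.   ]
wrench [321. 298.] 0.71 depth [
[... 624 characters left out ...]
4 0.002] atz [0.647 0.132 0.096]
lid_edge [144. 104.] 0.88 depth [ 0.689  0.641 -0.002] atz 
bottle [271. 202.] 0.91 depth [ 0.669 -0.003  0.03 ] atz [0.69  0.016 0.   ]
vial_rack [345. 248.] 0.75 depth [ 0.689 -0.232  0.043] atz [ 0.719 -0.217  0.   ]
wrench [232. 161.] 0.63 depth [0.72  0.209 0.005] atz [ 0.723  0.213 -0.   ]
wrist 3 ['img', 'z_map', 'fx', 'fy', 'cx', 'cy', 'view', 'shot'] [0.65 0.08 0.38]
vise [296. 146.] 0.46 depth [0.689 0.032 0.102] atz [0.703 0.016 0.   ]
block_center [170. 309.] 0.77 depth [ 0.569 -0.139  0.084] atz 
bottle [293. 143.] 0.9 depth [0.688 0.034 0.098] atz [0.7  0.02 0.  ]
vial_rack [312. 319.] 0.76 depth [ 0.726 -0.188  0.034] atz [ 0.733 -0.214  0.   ]
```

```bash
python3 - <<'E'
import cv2,numpy as np
a=cv2.imread("pics/scene0.png");b=cv2.imread("pics/side0.png")
cv2.imwrite("pics/both0.png",np.hstack([a[60:360,100:500],b[40:340,100:500]]))
E
```

```text
(no output)
```

View pics/both0.png

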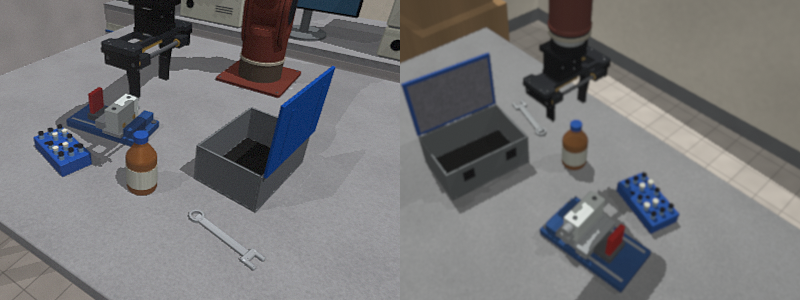

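View pics/wrist0.png

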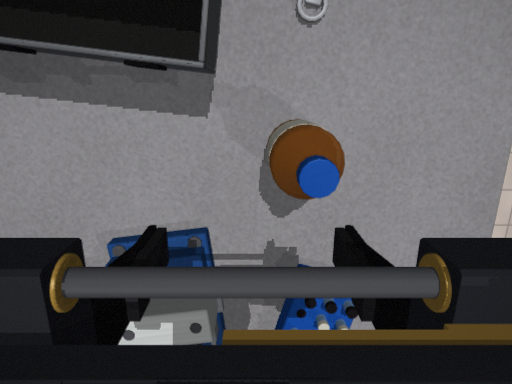

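The pictures show the vise with the handle (red) at its −y end, the case behind with its lid upright on the +y side, and the bottle and rack on the +x side. Next I fit poses from the depth clouds.

```bash
python3 - <<'E'
from h import *
H=np.zeros((2,500,500))
for k,n in enumerate(["scene","side"]):
    p=np.load(f"{n}0.npy",allow_pickle=True).item()
    P,m=cloud(p); P=P[m]; C=p["img"][m].astype(int)
    sel=(P[:,0]>.42)&(P[:,0]<.7)&(P[:,1]>-.36)&(P[:,1]<-.05)
    Q=P[sel];c=C[sel]
    top=(Q[:,2]>.086)&(Q[:,2]<.098)&(c.max(1)-c.min(1)<40)
    a=Q[top][:,:2].astype(np.float32); print(n,"blocktop",len(a),np.median(Q[top][:,2]),cv2.minAreaRect(a) )
    red=(c[:,2]>c[:,1]+60)&(c[:,2]>c[:,0]+60)&(Q[:,2]>.05)
    a=Q[red]; print("red",len(a),np.round(a.min(0),3),np.round(a.max(0),3)); 
    rt=a[a[:,2]>a[:,2].max()-.006]; print("redtop",len(rt),cv2.minAreaRect(rt[:,:2].astype(np.float32)))
    blue=(c[:,0]>c[:,2]+50)&(Q[:,2]>.015)&(Q[:,2]<.027)&(Q[:,0]<.64)
    print("bed",blue.sum(),cv2.minAreaRect(Q[blue][:,:2].astype(np.float32)))
    # case
    sel=(P[:,0]>.3)&(P[:,0]<.7)&(P[:,1]>.05)&(P[:,1]<.4)
    Q=P[sel];c=C[sel]
    rim=(Q[:,2]>.09)&(Q[:,2]<.098)&(c[:,0]-c[:,2]<50)
    print("rim",rim.sum(),cv2.minAreaRect(Q[rim][:,:2].astype(np.float32)))
    lid=(c[:,0]>c[:,2]+50)&(Q[:,2]>.1) if n=="scene" else (Q[:,2]>.11)&(Q[:,1]>.2)
    L=Q[lid]; print("lid",np.round(np.percentile(L,[1,50,99],axis=0),3))
    from numpy.linalg import svd
    ctr=np.median(L,0); u,s,vt=svd(L-L.mean(0),full_matrices=False); print("normal",np.round(vt[2],3))
p=np.load("scene0.npy",allow_pickle=True).item()["img"]; a=cv2.resize(p[120:230,150:290],None,fx=4,fy=4,interpolation=cv2.INTER_CUBIC)
cv2.imwrite("pics/z1.png",a)
p=np.load("side0.npy",allow_pickle=True).item()["img"]; a=cv2.resize(p[200:340,220:400],None,fx=4,fy=4,interpolation=cv2.INTER_CUBIC)
cv2.imwrite("pics/z2.png",a)
E
```

```text
scene blocktop 352 0.09242469313747725 ((0.5663421750068665, -0.19733324646949768), (0.10078364610671997, 0.11700349301099777), 7.675821304321289)
red 62 [ 0.538 -0.259  0.05 ] [ 0.586 -0.243  0.102]
redtop 40 ((0.5619921088218689, -0.2515605390071869), (0.049169834703207016, 0.01206175982952118), 8.850922584533691)
bed 254 ((0.5542046427726746, -0.20103159546852112), (0.12035046517848969, 0.22677062451839447), 6.8574981689453125)
rim 523 ((0.5090324878692627, 0.1897457391023636), (0.16703256964683533, 0.23232625424861908), 83.65235900878906)
lid [[0.41  0.257 0.102]
 [0.546 0.273 0.191]
 [0.633 0.29  0.256]]
normal [ 0.124  0.992 -0.018]
side blocktop 692 0.0894425657043148 ((0.569888710975647, -0.17546117305755615), (0.10283145308494568, 0.1295224130153656), 44.32636642456055)
red 238 [ 0.531 -0.262  0.051] [ 0.579 -0.245  0.101]
redtop 108 ((0.5551506280899048, -0.2527659237384796), (0.04690759629011154, 0.011717948131263256), 8.149236679077148)
bed 193 ((0.5415986776351929, -0.20358741283416748), (0.10418635606765747, 0.22890198230743408), 10.838913917541504)
rim 598 ((0.5054726600646973, 0.1885257214307785), (0.16610664129257202, 0.23159517347812653), 83.36497497558594)
lid [[0.402 0.255 0.111]
 [0.506 0.27  0.189]
 [0.626 0.286 0.253]]
normal [ 0.118  0.992 -0.031]
```

View pics/z1.png

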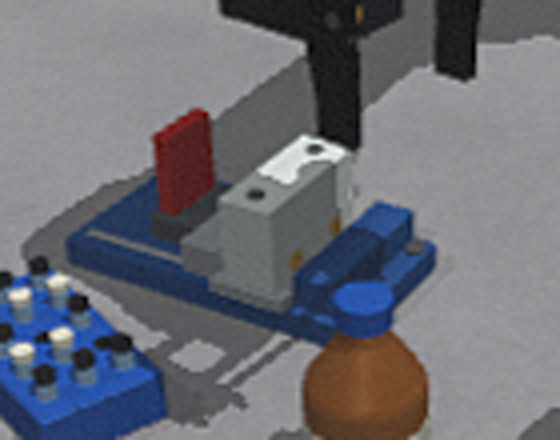

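View pics/z2.png

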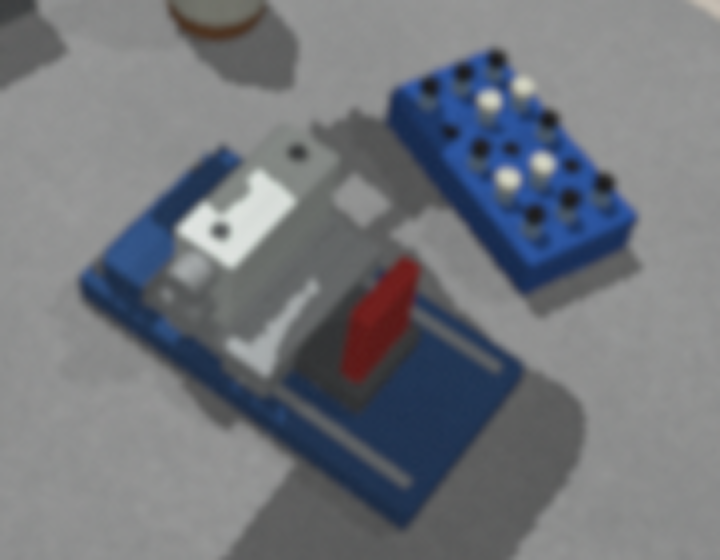

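Fine red-handle fit: about (0.558, −0.2525), vise yaw about 98°; case yaw about 83.5°. I move above the handle, turning the jaws along the slide, then look closer.

```bash
python3 -m jog '[{"dx":-25.3,"dy":-9.2,"dz":4.5,"rz":1.43},{"dx":-25.3,"dy":-9.2,"dz":4.5,"rz":1.43},{"dx":-25.3,"dy":-9.2,"dz":4.5,"rz":1.43},{"dx":-25.3,"dy":-9.2,"dz":4.5,"rz":1.43},{"dx":-25.3,"dy":-9.2,"dz":4.5,"rz":1.43},{"dx":-25.3,"dy":-9.2,"dz":4.5,"rz":1.43},{"dx":-25.3,"dy":-9.2,"dz":4.5,"rz":1.43},{"dx":-25.3,"dy":-9.2,"dz":4.5,"rz":1.43}]' 0.15 40
python3 -c "from h import *;s=st();print(np.round(R.from_euler('xyz',s['eef_rot']).as_euler('xyz',degrees=True),2),np.round(s['qpos'],2))"
```

```text
t 1.65 pos [ 0.65   -0.      0.2226] rot [-3.142 -0.     1.571] F [-0.1 -0.4 -0.4] w 1.0
[-180.   -0.   90.] [-0.1   0.33  0.04  1.47 -0.01  1.34 -0.06]schema error: expected keys dx, dy, dz, rx, ry, rz
```

```bash
python3 -m jog '[{"dx":-25.3,"dy":-9.2,"dz":4.5,"rx":0,"ry":0,"rz":1.43},{"dx":-25.3,"dy":-9.2,"dz":4.5,"rx":0,"ry":0,"rz":1.43},{"dx":-25.3,"dy":-9.2,"dz":4.5,"rx":0,"ry":0,"rz":1.43},{"dx":-25.3,"dy":-9.2,"dz":4.5,"rx":0,"ry":0,"rz":1.43},{"dx":-25.3,"dy":-9.2,"dz":4.5,"rx":0,"ry":0,"rz":1.43},{"dx":-25.3,"dy":-9.2,"dz":4.5,"rx":0,"ry":0,"rz":1.43},{"dx":-25.3,"dy":-9.2,"dz":4.5,"rx":0,"ry":0,"rz":1.43},{"dx":-25.3,"dy":-9.2,"dz":4.5,"rx":0,"ry":0,"rz":1.43}]' 0.15 40
python3 -c "from h import *;s=st();print(np.round(R.from_euler('xyz',s['eef_rot']).as_euler('xyz',degrees=True),2),np.round(s['qpos'],2))"
```

```text
clock: 2.32
position: [0.5541, -0.2602, 0.177]
eef_rot: [3.14, 0.003, 0.556]
force: [0.2, 0.1, 0.2]
width: 0.59
t 2.32 pos [ 0.5541 -0.2602  0.177 ] rot [3.14e+00 3.00e-03 5.56e-01] F [0.2 0.1 0.2] w 0.59
[179.93   0.18  31.83] [ 0.11  0.29  0.31  1.63 -0.09  1.23 -0.58]
```

```bash
python3 -m jog '[{"dx":0,"dy":0,"dz":0,"rx":0,"ry":0,"rz":0.415},{"dx":0,"dy":0,"dz":0,"rx":0,"ry":0,"rz":0.415},{"dx":0,"dy":0,"dz":0,"rx":0,"ry":0,"rz":0.415},{"dx":0,"dy":0,"dz":0,"rx":0,"ry":0,"rz":0.415},{"dx":0,"dy":0,"dz":0,"rx":0,"ry":0,"rz":0.415},{"dx":0,"dy":0,"dz":0,"rx":0,"ry":0,"rz":0.415}]'
cat > m.py <<'E'
from h import *
def comp(P,C,mask):
    return P[mask]
def run(tag,cams=("scene","side","wrist")):
    for n in cams:
        p=read_camera(n); cv2.imwrite(f"pics/{tag}_{n}.png",p["img"]); np.save(f"{tag}_{n}.npy",p,allow_pickle=True)
        P,m=cloud(p); c=p["img"].astype(int)
        box=m&(P[...,0]>.44)&(P[...,0]<.68)&(P[...,1]>-.36)&(P[...,1]<-.09)
        top=box&(P[...,2]>.087)&(P[...,2]<.097)&(c.max(2)-c.min(2)<40)&(c.max(2)>70)
        k,lab,stt,_=cv2.connectedComponentsWithStats(top.astype(np.uint8))
        for i in np.argsort(-stt[1:,4])[:2]+1:
            if k>1: a=P[lab==i]; print(n,"top",len(a),"z",round(float(np.median(a[:,2])),4),[np.round(q,4) for q in cv2.minAreaRect(a[:,:2].astype(np.float32))])
        red=box&(c[...,2]>c[...,1]+50)&(c[...,2]>c[...,0]+50)&(P[...,2]>.045)&(P[...,2]<.106)
        if red.sum()>10:
            a=P[red]; rt=a[a[:,2]>.097]; print(n,"red",len(a),np.round(a.max(0),3),len(rt),[np.round(q,4) for q in cv2.minAreaRect(rt[:,:2].astype(np.float32))] if len(rt)>4 else "")
        if n!="wrist" or 1:
            for d in pinpoint("block_center",p)[:1]: print(n,"block_center",np.round(d["at"]),round(d["confidence"],2),np.round(atz(p,*d["at"],.057),4))
            for d in pinpoint("jaw_handle",p)[:1]: print(n,"handle",np.round(d["at"]),round(d["confidence"],2),np.round(atz(p,*d["at"],.082),4))
E
python3 -c "
from m import *
s=st();print(np.round(np.degrees(s['eef_rot']),2)); run('a')
"
```

```text
clock: 2.82
position: [0.558, -0.2529, 0.1776]
eef_rot: [3.142, 0.0, 0.158]
force: [-0.3, 0.1, -0.4]
width: 0.579
t 2.82 pos [ 0.558  -0.2529  0.1776] rot [3.142 0.    0.158] F [-0.3  0.1 -0.4] w 0.579
[180.     0.     9.04]
scene top 347 z 0.0924 [array([ 0.5511, -0.1613]), array([0.1221, 0.0414]), np.float64(8.1175)]
scene top 4 z 0.092 [array([ 0.5838, -0.2545]), array([0.0017, 0.0006]), np.float64(22.4607)]
scene red 245 [ 0.586 -0.24   0.102] 50 [array([ 0.5601, -0.2521]), array([0.048 , 0.0149]), np.float64(9.9411)]
scene block_center [224. 176.] 0.83 [ 0.5598 -0.1531  0.057 ]
scene handle [194. 158.] 0.98 [ 0.5684 -0.2478  0.082 ]
side top 648 z 0.0897 [array([ 0.5568, -0.1599]), array([0.101 , 0.0402]), np.float64(6.305)]
side top 4 z 0.0871 [array([ 0.4951, -0.1667]), array([0.0076, 0.0021]), np.float64(46.1447)]
side red 292 [ 0.582 -0.243  0.1  ] 75 [array([ 0.5563, -0.2526]), array([0.0499, 0.0121]), np.float64(7.3826)]
side block_center [286. 257.] 0.94 [ 0.5605 -0.1634  0.057 ]
side handle [316. 277.] 0.73 [ 0.5565 -0.2548  0.082 ]
wrist top 6817 z 0.0908 [array([ 0.5592, -0.1607]), array([0.1014, 0.0403]), np.float64(6.9941)]
wrist top 10 z 0.0964 [array([ 0.5445, -0.2614]), array([0.0076, 0.    ]), np.float64(9.3758)]
wrist red 1293 [ 0.585 -0.243  0.101] 1048 [array([ 0.5607, -0.2526]), array([0.0478, 0.0134]), np.float64(8.4371)]
wrist handle [248. 190.] 0.58 [ 0.5604 -0.2516  0.082 ]
```

View pics/a_wrist.png

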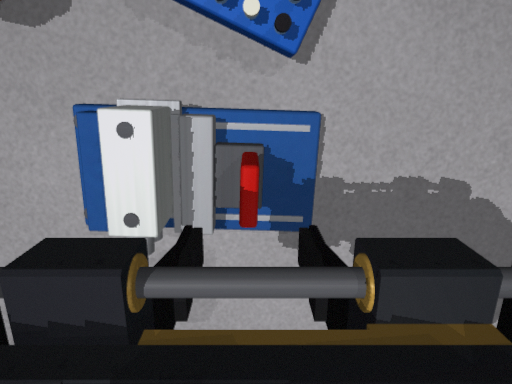

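The wrist view shows the handle (248,190) centred between the fingers and the block top (140,170) left of it. The block top fits 101×40 mm, centre (0.559, −0.161), yaw about 97°. Going down on the handle and pinching.

```bash
python3 -m jog '[{"dx":0.1,"dy":0,"dz":4,"rx":0,"ry":0,"rz":0.026},{"dx":0.1,"dy":0,"dz":8,"rx":0,"ry":0,"rz":0.026},{"dx":0.1,"dy":0,"dz":10.5,"rx":0,"ry":0,"rz":0.026},{"dx":0.1,"dy":0,"dz":11.1,"rx":0,"ry":0,"rz":0.026},{"dx":0.1,"dy":0,"dz":11.1,"rx":0,"ry":0,"rz":0.026},{"dx":0.1,"dy":0,"dz":11.1,"rx":0,"ry":0,"rz":0.026}]'
python3 -m jog '[{"dx":0,"dy":0,"dz":0,"rx":0,"ry":0,"rz":0},{"dx":0,"dy":0,"dz":0,"rx":0,"ry":0,"rz":0},{"dx":0,"dy":0,"dz":0,"rx":0,"ry":0,"rz":0},{"dx":0,"dy":0,"dz":0,"rx":0,"ry":0,"rz":0},{"dx":0,"dy":0,"dz":0,"rx":0,"ry":0,"rz":0},{"dx":0,"dy":0,"dz":0,"rx":0,"ry":0,"rz":0}]' -1 40
```

```text
clock: 3.77
position: [0.5597, -0.2533, 0.0679]
eef_rot: [3.141, -0.001, 0.13]
force: [-0.2, 0.5, -0.2]
width: 0.576
clock: 4.27
position: [0.5591, -0.2529, 0.0668]
eef_rot: [3.141, -0.0, 0.13]
force: [-1.1, 0.4, 0.0]
width: 0.206
```

```bash
python3 -m jog '[{"dx":0,"dy":0,"dz":0,"rx":0,"ry":0,"rz":0},{"dx":0,"dy":0,"dz":0,"rx":0,"ry":0,"rz":0},{"dx":0,"dy":0,"dz":0,"rx":0,"ry":0,"rz":0}]'
python3 -m jog '[{"dx":0,"dy":0.7,"dz":0,"rx":0,"ry":0,"rz":0},{"dx":0,"dy":1.4,"dz":0,"rx":0,"ry":0,"rz":0},{"dx":0,"dy":2.1,"dz":0,"rx":0,"ry":0,"rz":0},{"dx":0,"dy":2.8,"dz":0,"rx":0,"ry":0,"rz":0},{"dx":0,"dy":3.5,"dz":0,"rx":0,"ry":0,"rz":0},{"dx":0,"dy":4.0,"dz":0,"rx":0,"ry":0,"rz":0},{"dx":0,"dy":4.2,"dz":0,"rx":0,"ry":0,"rz":0},{"dx":0,"dy":4.2,"dz":0,"rx":0,"ry":0,"rz":0}]'
```

```text
clock: 4.52
position: [0.559, -0.2524, 0.0668]
eef_rot: [-3.141, -0.0, 0.13]
force: [-1.6, 3.3, 3.5]
width: 0.159
clock: 5.18
position: [0.5643, -0.2945, 0.0668]
eef_rot: [-3.141, 0.0, 0.129]
force: [-2.5, 2.4, 5.7]
width: 0.155
```

Jaw followed by 42 mm. Release and rise, then look over the block.

```bash
python3 -m jog '[{"dx":0,"dy":0,"dz":0,"rx":0,"ry":0,"rz":0},{"dx":0,"dy":0,"dz":0,"rx":0,"ry":0,"rz":0},{"dx":0,"dy":0,"dz":0,"rx":0,"ry":0,"rz":0},{"dx":0,"dy":0,"dz":0,"rx":0,"ry":0,"rz":0}]' 0.1
python3 -m jog '[{"dx":0,"dy":0,"dz":-3,"rx":0,"ry":0,"rz":0},{"dx":0,"dy":0,"dz":-7,"rx":0,"ry":0,"rz":0},{"dx":0,"dy":0,"dz":-11,"rx":0,"ry":0,"rz":0},{"dx":0,"dy":-4,"dz":-11,"rx":0,"ry":0,"rz":0},{"dx":0,"dy":-8,"dz":-11,"rx":0,"ry":0,"rz":0},{"dx":0,"dy":-9,"dz":-11,"rx":0,"ry":0,"rz":0},{"dx":0,"dy":-9,"dz":-11,"rx":0,"ry":0,"rz":0},{"dx":0,"dy":-9,"dz":-11,"rx":0,"ry":0,"rz":0}]' 0.5
python3 -c "
from m import *
s=st();print(np.round(np.degrees(s['eef_rot']),2)); run('b')
"
```

```text
clock: 5.52
position: [0.5643, -0.2947, 0.0664]
eef_rot: [3.141, 0.0, 0.13]
force: [0.1, -0.4, -0.7]
width: 0.379
clock: 6.18
position: [0.5529, -0.2045, 0.1766]
eef_rot: [3.142, -0.0, 0.132]
force: [0.9, -1.0, 0.2]
width: 0.748
t 6.18 pos [ 0.5529 -0.2045  0.1766] rot [ 3.142 -0.     0.132] F [ 0.9 -1.   0.2] w 0.748
[ 1.80e+02 -1.00e-02  7.54e+00]
scene top 346 z 0.0924 [array([ 0.5522, -0.1603]), array([0.118 , 0.0425]), np.float64(5.5669)]
scene top 3 z 0.0916 [array([ 0.5893, -0.2978]), array([0.0043, 0.    ]), np.float64(58.5742)]
scene red 210 [ 0.591 -0.284  0.102] 45 [array([ 0.5661, -0.2938]), array([0.0493, 0.0124]), np.float64(8.6326)]
scene block_center [223. 177.] 0.86 [ 0.5661 -0.1505  0.057 ]
scene handle [183. 154.] 0.87 [ 0.5676 -0.2911  0.082 ]
side top 644 z 0.0896 [array([ 0.5561, -0.1607]), array([0.1015, 0.0409]), np.float64(6.2923)]
side top 2 z 0.0881 [array([ 0.4987, -0.1674]), array([0.0021, 0.    ]), np.float64(-133.425)]
side red 273 [ 0.587 -0.286  0.102] 77 [array([ 0.5616, -0.2951]), array([0.047 , 0.0127]), np.float64(7.7667)]
side block_center [285. 258.] 0.91 [ 0.5566 -0.1638  0.057 ]
side handle [335. 289.] 0.59 [ 0.5629 -0.2993  0.082 ]
wrist top 6471 z 0.0909 [array([ 0.5593, -0.1604]), array([0.101 , 0.0404]), np.float64(7.2167)]
wrist top 19 z 0.0873 [array([ 0.5  , -0.168]), array([0.0031, 0.0092]), np.float64(78.0279)]
wrist red 2358 [ 0.591 -0.285  0.101] 1061 [array([ 0.5658, -0.2947]), array([0.0485, 0.0136]), np.float64(6.4909)]
wrist handle [362. 192.] 0.61 [ 0.566  -0.2947  0.082 ]
```

View pics/b_wrist.png

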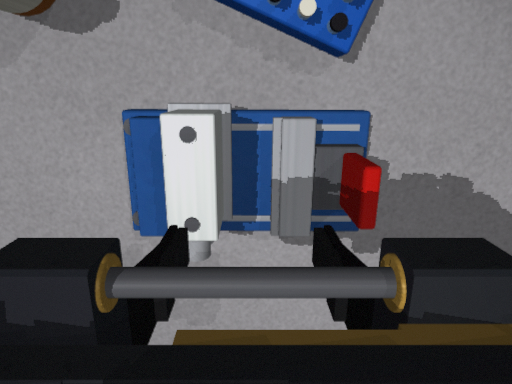

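Jaw is open about 42 mm (handle now at (362,192) in the wrist view; the lip is clear of the foot). Block top at (0.558, −0.1605), yaw 97.2°. Moving over it, descending and gripping.

```bash
python3 -m jog '[{"dx":1.0,"dy":-3,"dz":0,"rx":0,"ry":0,"rz":0.005},{"dx":1.0,"dy":-4.3,"dz":1,"rx":0,"ry":0,"rz":0.005},{"dx":1.0,"dy":-4.3,"dz":4,"rx":0,"ry":0,"rz":0.005},{"dx":1.0,"dy":-4.3,"dz":6,"rx":0,"ry":0,"rz":0.005},{"dx":1.0,"dy":-4.3,"dz":6,"rx":0,"ry":0,"rz":0.005}]'
python3 -m jog '[{"dx":0,"dy":0,"dz":2.5,"rx":0,"ry":0,"rz":0},{"dx":0,"dy":0,"dz":5,"rx":0,"ry":0,"rz":0},{"dx":0,"dy":0,"dz":6.2,"rx":0,"ry":0,"rz":0},{"dx":0,"dy":0,"dz":6.3,"rx":0,"ry":0,"rz":0},{"dx":0,"dy":0,"dz":6.3,"rx":0,"ry":0,"rz":0}]'
python3 -c "
from h import *
st()"
python3 -m jog '[{"dx":0,"dy":0,"dz":0,"rx":0,"ry":0,"rz":0},{"dx":0,"dy":0,"dz":0,"rx":0,"ry":0,"rz":0},{"dx":0,"dy":0,"dz":0,"rx":0,"ry":0,"rz":0},{"dx":0,"dy":0,"dz":0,"rx":0,"ry":0,"rz":0},{"dx":0,"dy":0,"dz":0,"rx":0,"ry":0,"rz":0},{"dx":0,"dy":0,"dz":0,"rx":0,"ry":0,"rz":0}]' -1 55
```

```text
clock: 7.05
position: [0.5541, -0.1601, 0.1118]
eef_rot: [-3.14, 0.007, 0.126]
force: [-0.5, 0.5, -0.6]
width: 0.751
clock: 7.47
position: [0.557, -0.1615, 0.0538]
eef_rot: [-3.141, 0.001, 0.125]
force: [0.1, -0.0, -0.4]
width: 0.752
t 7.47 pos [ 0.557  -0.1615  0.0538] rot [-3.141e+00  1.000e-03  1.250e-01] F [ 0.1 -0.  -0.4] w 0.752
clock: 7.97
position: [0.5575, -0.1603, 0.0543]
eef_rot: [-3.14, -0.001, 0.125]
force: [-1.8, 4.3, 4.9]
width: 0.453
```

```bash
python3 -m jog '[{"dx":0,"dy":0,"dz":0,"rx":0,"ry":0,"rz":0},{"dx":0,"dy":0,"dz":0,"rx":0,"ry":0,"rz":0},{"dx":0,"dy":0,"dz":-0.7,"rx":0,"ry":0,"rz":0},{"dx":0,"dy":0,"dz":-1.4,"rx":0,"ry":0,"rz":0},{"dx":0,"dy":0,"dz":-2.1,"rx":0,"ry":0,"rz":0},{"dx":0,"dy":0,"dz":-2.1,"rx":0,"ry":0,"rz":0}]'
python3 -m jog '[{"dx":0,"dy":0,"dz":-1.5,"rx":0,"ry":0,"rz":0},{"dx":0,"dy":0,"dz":-3,"rx":0,"ry":0,"rz":0},{"dx":0,"dy":0,"dz":-4.5,"rx":0,"ry":0,"rz":0},{"dx":0,"dy":0,"dz":-6,"rx":0,"ry":0,"rz":0},{"dx":0,"dy":0,"dz":-7.5,"rx":0,"ry":0,"rz":0},{"dx":0,"dy":0,"dz":-9,"rx":0,"ry":0,"rz":0},{"dx":0,"dy":0,"dz":-9,"rx":0,"ry":0,"rz":0},{"dx":0,"dy":0,"dz":-9,"rx":0,"ry":0,"rz":0}]'
python3 - <<'E'
from h import *
s=st()
for n in ["scene","side"]:
    p=read_camera(n); cv2.imwrite(f"pics/c_{n}.png",p["img"])
    P,m=cloud(p); c=p["img"].astype(int)
    box=m&(P[...,0]>.33)&(P[...,0]<.7)&(P[...,1]>.06)&(P[...,1]<.255)
    rim=box&(P[...,2]>.09)&(P[...,2]<.099)&(c[...,0]-c[...,2]<50)
    a=P[rim][:,:2].astype(np.float32); print(n,len(a),[np.round(q,4) for q in cv2.minAreaRect(a)])
    np.save(f"rim_{n}.npy",P[rim]); 
    r=cv2.minAreaRect(a); print(np.round(cv2.boxPoints(r),3).tolist())
    # lid inner/outer plane
    bl=m&(P[...,0]>.33)&(P[...,0]<.7)&(P[...,1]>.2)&(P[...,1]<.4)&(P[...,2]>.12)
    if n=="scene": bl&=(c[...,0]-c[...,2]>50)
    L=P[bl]; L=L[np.abs(L[:,1]-np.median(L[:,1]))<.03]
    A=np.c_[L[:,0],L[:,2],np.ones(len(L))]; k=np.linalg.lstsq(A,L[:,1],rcond=None)[0]
    r=L[:,1]-A@k; g=abs(r)<.004; k=np.linalg.lstsq(A[g],L[g,1],rcond=None)[0]; print("lid y=",np.round(k,4),g.sum(),"zmax",L[g,2].max())
a=cv2.imread("pics/c_scene.png");b=cv2.imread("pics/c_side.png")
cv2.imwrite("pics/c.png",np.hstack([a[60:360,100:500],b[40:340,100:500]]))
E
```

```text
clock: 8.47
position: [0.5577, -0.1618, 0.0761]
eef_rot: [3.141, -0.002, 0.124]
force: [0.1, 0.5, -6.5]
width: 0.455
clock: 9.13
position: [0.5574, -0.1615, 0.1648]
eef_rot: [3.141, -0.001, 0.125]
force: [-0.7, -0.2, -7.3]
width: 0.453
t 9.13 pos [ 0.5574 -0.1615  0.1648] rot [ 3.141e+00 -1.000e-03  1.250e-01] F [-0.7 -0.2 -7.3] w 0.453
scene 516 [array([0.509, 0.186]), array([0.1598, 0.2331]), np.float64(83.5915)]
[[0.3840000033378601, 0.11999999731779099], [0.6159999966621399, 0.09399999678134918], [0.6340000033378601, 0.25200000405311584], [0.4020000100135803, 0.27799999713897705]]
lid y= [-0.1231  0.0188  0.3366] 2530 zmax 0.25736013211087316
side 360 [array([0.5047, 0.1864]), array([0.1626, 0.2309]), np.float64(83.4821)]
[[0.38100001215934753, 0.11900000274181366], [0.6100000143051147, 0.09300000220537186], [0.6290000081062317, 0.2540000081062317], [0.39899998903274536, 0.2800000011920929]]
lid y= [-0.119   0.0294  0.325 ] 4001 zmax 0.25547280180320775
```

View pics/c.png

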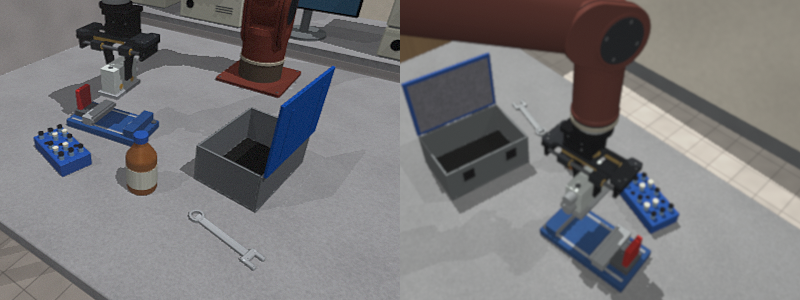

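Block is held level (about 7 N), clear of the vise; case centre fits (0.507, 0.186), yaw 83.5°, lid at about 1.59 rad. Target TCP is (0.511, 0.157), offset from the lid so the gripper body clears it. I approach with slowing steps.

```bash
python3 -m jog '[{"dx":0,"dy":-1.5,"dz":-0.5,"rx":0,"ry":0,"rz":0.02},{"dx":-0.1,"dy":-4,"dz":-0.5,"rx":0,"ry":0,"rz":0.04},{"dx":-0.2,"dy":-7,"dz":-0.5,"rx":0,"ry":0,"rz":0.07},{"dx":-0.3,"dy":-10,"dz":-0.5,"rx":0,"ry":0,"rz":0.1},{"dx":-0.3,"dy":-13,"dz":-0.5,"rx":0,"ry":0,"rz":0.13},{"dx":-0.4,"dy":-16,"dz":-0.5,"rx":0,"ry":0,"rz":0.16},{"dx":-0.5,"dy":-19,"dz":-0.5,"rx":0,"ry":0,"rz":0.19},{"dx":-0.5,"dy":-21,"dz":-0.5,"rx":0,"ry":0,"rz":0.239}]'
python3 -c "
from h import *
s=st()
Rm=R.from_euler('xyz',s['eef_rot']).as_matrix(); print(np.degrees(s['eef_rot']))
print('delta tool cm to target', Rm.T@(np.array([.511,.157,.168])-s['position'])*100)"
```

```text
clock: 9.9
position: [0.5245, 0.0497, 0.1682]
eef_rot: [-3.141, 0.002, -0.113]
force: [-0.4, 0.6, -7.1]
width: 0.457
t 9.9 pos [0.5245 0.0497 0.1682] rot [-3.141e+00  2.000e-03 -1.130e-01] F [-0.4  0.6 -7.1] w 0.457
[-1.79974846e+02  1.36464689e-01 -6.46482949e+00]
delta tool cm to target [ -2.54561623 -10.50624343   0.02934343]
```

```bash
python3 -m jog '[{"dx":-0.6,"dy":-2.5,"dz":0,"rx":0,"ry":0,"rz":0},{"dx":-1.2,"dy":-5,"dz":0,"rx":0,"ry":0,"rz":0},{"dx":-1.8,"dy":-7,"dz":0,"rx":0,"ry":0,"rz":0},{"dx":-2.2,"dy":-8.5,"dz":0,"rx":0,"ry":0,"rz":0},{"dx":-2.5,"dy":-9.5,"dz":0,"rx":0,"ry":0,"rz":0},{"dx":-2.5,"dy":-10.3,"dz":0,"rx":0,"ry":0,"rz":0},{"dx":-2.5,"dy":-10.3,"dz":0,"rx":0,"ry":0,"rz":0}]'
python3 - <<'E'
from h import *
s=st()
Rm=R.from_euler('xyz',s['eef_rot']).as_matrix()
print('delta tool cm', Rm.T@(np.array([.511,.157,.168])-s['position'])*100)
ims=[]
for n in ["scene","side","wrist"]:
    p=read_camera(n); cv2.imwrite(f"pics/d_{n}.png",p["img"]); ims.append(p["img"])
cv2.imwrite("pics/d.png",np.hstack([ims[0][60:360,200:500],ims[1][40:340,100:400]]))
E
```

```text
clock: 10.48
position: [0.5126, 0.1529, 0.1688]
eef_rot: [-3.142, 0.001, -0.113]
force: [-0.3, 0.2, -7.3]
width: 0.456
t 10.48 pos [0.5126 0.1529 0.1688] rot [-3.142e+00  1.000e-03 -1.130e-01] F [-0.3  0.2 -7.3] w 0.456
delta tool cm [-0.20723669 -0.38519462  0.08463509]
```

View pics/d.png

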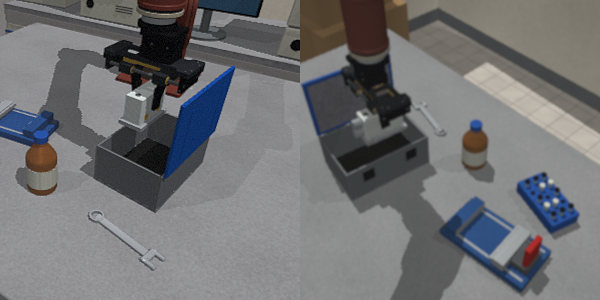

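View pics/d_wrist.png

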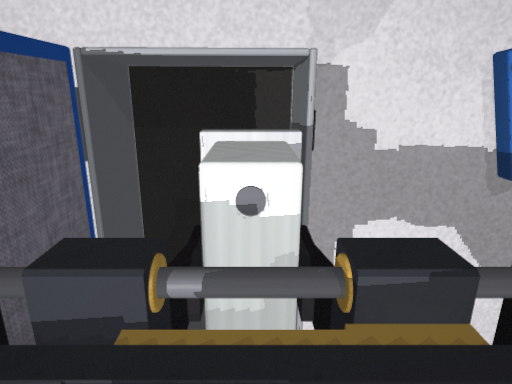

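The wrist view shows the block (250,200) over the case near its near wall (rim at column ~315), the lid (blue, left) clear of the gripper. A quick rim check from the wrist depth follows.

```bash
python3 - <<'E'
from h import *
s=observe(); p=read_camera("wrist"); P,m=cloud(p)
rim=m&(P[...,2]>.088)&(P[...,2]<.1)
v,u=np.nonzero(rim); 
th=np.radians(83.5); cx=np.array([np.cos(th),np.sin(th)]); cy=np.array([-cx[1],cx[0]])
T=s["position"][:2]
a=P[rim][:,:2]-T; X=a@cx; Y=a@cy
print("count",len(X)); 
for lo,hi in [(-.06,-.04),(-.08,-.06),(-.1,-.08),(-.12,-.1)]:
    g=(Y>lo)&(Y<hi); print(lo,g.sum(), np.round(np.percentile(X[g],[1,10,50,90,99]),4) if g.sum() else "")
print("Y range",np.round(np.percentile(Y,[1,5,50]),4))
fl=m&(P[...,2]<.02)&(abs((P[...,:2]-np.array([.507,.186]))@cx)<.07)&(abs((P[...,:2]-np.array([.507,.186]))@cy)<.1); print("floor z",np.median(P[fl][:,2]),fl.sum())
E
```

```text
count 6182
-0.06 684 [-0.0437 -0.042   0.1114  0.1159  0.1166]
-0.08 750 [-0.0438 -0.0422  0.1113  0.1159  0.1167]
-0.1 713 [-0.0439 -0.0424  0.1109  0.1158  0.1165]
-0.12 2216 [-0.0423 -0.027   0.0371  0.102   0.1157]
Y range [-0.1055 -0.1048 -0.0761]
floor z 0.00451659909695018 13861
```

```bash
python3 -m jog '[{"dx":-0.1,"dy":-0.4,"dz":0,"rx":0,"ry":0,"rz":0},{"dx":-0.2,"dy":-0.7,"dz":0,"rx":0,"ry":0,"rz":0},{"dx":-0.2,"dy":-0.7,"dz":1.5,"rx":0,"ry":0,"rz":0},{"dx":-0.2,"dy":-0.7,"dz":3,"rx":0,"ry":0,"rz":0},{"dx":-0.2,"dy":-0.7,"dz":4.5,"rx":0,"ry":0,"rz":0},{"dx":-0.2,"dy":-0.7,"dz":6,"rx":0,"ry":0,"rz":0},{"dx":-0.2,"dy":-0.7,"dz":6,"rx":0,"ry":0,"rz":0}]'
python3 -m jog '[{"dx":0,"dy":0,"dz":1.5,"rx":0,"ry":0,"rz":0},{"dx":0,"dy":0,"dz":3,"rx":0,"ry":0,"rz":0},{"dx":0,"dy":0,"dz":4.5,"rx":0,"ry":0,"rz":0},{"dx":0,"dy":0,"dz":5.5,"rx":0,"ry":0,"rz":0},{"dx":0,"dy":0,"dz":6.2,"rx":0,"ry":0,"rz":0},{"dx":0,"dy":0,"dz":6.5,"rx":0,"ry":0,"rz":0},{"dx":0,"dy":0,"dz":6.5,"rx":0,"ry":0,"rz":0}]'
```

```text
clock: 11.27
position: [0.5098, 0.1582, 0.1067]
eef_rot: [3.139, 0.004, -0.114]
force: [-2.2, -0.0, -8.0]
width: 0.452
clock: 11.85
position: [0.5117, 0.1588, 0.0445]
eef_rot: [3.141, 0.0, -0.114]
force: [0.3, -0.5, -6.8]
width: 0.46
```

```bash
python3 -m jog '[{"dx":0,"dy":0,"dz":0.2,"rx":0,"ry":0,"rz":0},{"dx":0,"dy":0,"dz":0.4,"rx":0,"ry":0,"rz":0},{"dx":0,"dy":0,"dz":0.6,"rx":0,"ry":0,"rz":0},{"dx":0,"dy":0,"dz":0.65,"rx":0,"ry":0,"rz":0},{"dx":0,"dy":0,"dz":0.65,"rx":0,"ry":0,"rz":0}]'
```

```text
clock: 12.27
position: [0.5117, 0.1588, 0.038]
eef_rot: [3.142, 0.0, -0.114]
force: [0.1, -0.2, -7.1]
width: 0.454
```

```bash
python3 -m jog '[{"dx":0,"dy":0,"dz":0.05,"rx":0,"ry":0,"rz":0},{"dx":0,"dy":0,"dz":0.1,"rx":0,"ry":0,"rz":0},{"dx":0,"dy":0,"dz":0.1,"rx":0,"ry":0,"rz":0}]'
python3 -m jog '[{"dx":0,"dy":0,"dz":0.05,"rx":0,"ry":0,"rz":0},{"dx":0,"dy":0,"dz":0.05,"rx":0,"ry":0,"rz":0}]'
```

```text
clock: 12.52
position: [0.5118, 0.1588, 0.0373]
eef_rot: [-3.141, -0.0, -0.114]
force: [-1.0, 0.4, -3.7]
width: 0.459
clock: 12.68
position: [0.5118, 0.1588, 0.0373]
eef_rot: [-3.141, -0.0, -0.114]
force: [-4.9, -2.0, 4.7]
width: 0.456
```

Contact: the block rests on the floor. Opening only to about 48 mm and retreating.

```bash
python3 -m jog '[{"dx":0,"dy":0,"dz":0,"rx":0,"ry":0,"rz":0},{"dx":0,"dy":0,"dz":0,"rx":0,"ry":0,"rz":0},{"dx":0,"dy":0,"dz":0,"rx":0,"ry":0,"rz":0},{"dx":0,"dy":0,"dz":0,"rx":0,"ry":0,"rz":0}]' 0.1
python3 -m jog '[{"dx":0,"dy":0,"dz":-0.5,"rx":0,"ry":0,"rz":0},{"dx":0,"dy":0,"dz":-1.5,"rx":0,"ry":0,"rz":0},{"dx":0,"dy":0,"dz":-3,"rx":0,"ry":0,"rz":0},{"dx":0,"dy":0,"dz":-5,"rx":0,"ry":0,"rz":0},{"dx":0,"dy":0,"dz":-8,"rx":0,"ry":0,"rz":0},{"dx":0,"dy":0,"dz":-11,"rx":0,"ry":0,"rz":0},{"dx":0,"dy":0,"dz":-13,"rx":0,"ry":0,"rz":0},{"dx":0,"dy":0,"dz":-13,"rx":0,"ry":0,"rz":0}]'
python3 - <<'E'
from h import *
s=st()
ims=[]
for n in ["scene","side","wrist"]:
    p=read_camera(n); cv2.imwrite(f"pics/e_{n}.png",p["img"]); ims.append(p["img"])
P,m=cloud(p); g=m&(P[...,2]>.06)&(P[...,2]<.085)&(P[...,1]<.2)&(p["img"].max(2)>90); print("top z",np.median(P[g][:,2]),g.sum(),cv2.minAreaRect(P[g][:,:2].astype(np.float32)))
cv2.imwrite("pics/e.png",np.hstack([ims[0][90:330,250:500],ims[1][40:280,100:350],ims[2][:240,:250]]))
E
```

```text
clock: 13.02
position: [0.5122, 0.159, 0.0368]
eef_rot: [-3.141, -0.001, -0.114]
force: [0.4, -0.1, -0.1]
width: 0.545
clock: 13.68
position: [0.5143, 0.1597, 0.1725]
eef_rot: [-3.137, -0.007, -0.114]
force: [-0.2, 0.4, -0.0]
width: 0.549
t 13.68 pos [0.5143 0.1597 0.1725] rot [-3.137 -0.007 -0.114] F [-0.2  0.4 -0. ] w 0.549
top z 0.07383721778257124 7516 ((0.5018255710601807, 0.14391404390335083), (0.07542339712381363, 0.22339706122875214), 80.50946807861328)
```

View pics/e.png

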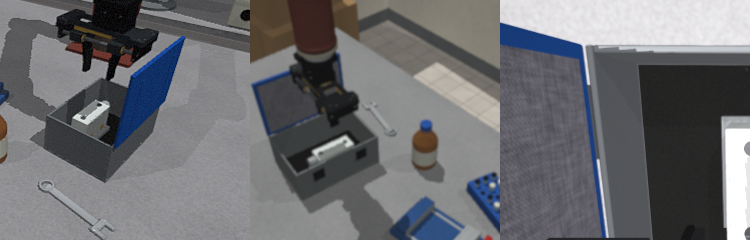

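View pics/e_wrist.png

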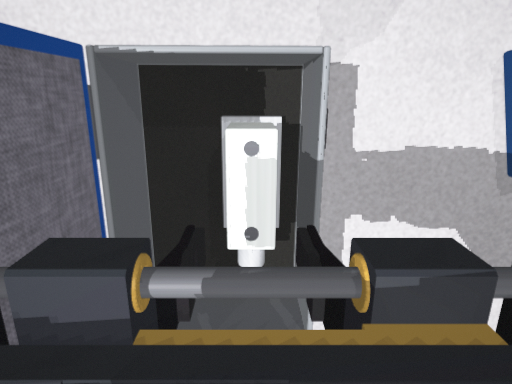

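The block stands upright in the case (top at 74 mm height, expected 75). Now shut the fingers, rise over the lid and come down behind it.

```bash
python3 -m jog '[{"dx":0,"dy":0,"dz":-3,"rx":0,"ry":0,"rz":0},{"dx":0,"dy":0,"dz":-6,"rx":0,"ry":0,"rz":0},{"dx":0,"dy":0,"dz":-9,"rx":0,"ry":0,"rz":0},{"dx":0,"dy":0,"dz":-11.5,"rx":0,"ry":0,"rz":0},{"dx":0,"dy":0,"dz":-12.5,"rx":0,"ry":0,"rz":0},{"dx":0,"dy":0,"dz":-12.5,"rx":0,"ry":0,"rz":0}]' -1 40
python3 -m jog '[{"dx":0,"dy":-3,"dz":0,"rx":0,"ry":0,"rz":0},{"dx":0,"dy":-6,"dz":0,"rx":0,"ry":0,"rz":0},{"dx":0,"dy":-9,"dz":0,"rx":0,"ry":0,"rz":0},{"dx":0,"dy":-12,"dz":0,"rx":0,"ry":0,"rz":0},{"dx":0,"dy":-15,"dz":0,"rx":0,"ry":0,"rz":0},{"dx":0,"dy":-16,"dz":0,"rx":0,"ry":0,"rz":0},{"dx":0,"dy":-16,"dz":0,"rx":0,"ry":0,"rz":0}]'
cat > g.py <<'E'
from h import *
s=st()
th=np.radians(83.5); cx=np.array([np.cos(th),np.sin(th)]); cy=np.array([-cx[1],cx[0]])
d=s["position"][:2]-np.array([.507,.186]); print("case xy mm",np.round([d@cx*1000,d@cy*1000],1),"z",round(s["position"][2]*1000,1))
E
python3 g.py
```

```text
clock: 14.33
position: [0.5124, 0.159, 0.2931]
eef_rot: [-3.14, -0.002, -0.114]
force: [-0.0, -0.6, 0.5]
width: 0.181
clock: 14.92
position: [0.5283, 0.3207, 0.2881]
eef_rot: [3.14, 0.004, -0.11]
force: [0.0, 0.1, -0.2]
width: 0.004
t 14.92 pos [0.5283 0.3207 0.2881] rot [ 3.14   0.004 -0.11 ] F [ 0.   0.1 -0.2] w 0.004
case xy mm [136.2  -5.9] z 288.1
```

```bash
python3 -m jog '[{"dx":0,"dy":0,"dz":2.5,"rx":0,"ry":0,"rz":0},{"dx":0,"dy":0,"dz":5,"rx":0,"ry":0,"rz":0},{"dx":0,"dy":0,"dz":6.3,"rx":0,"ry":0,"rz":0},{"dx":0,"dy":0,"dz":6.3,"rx":0,"ry":0,"rz":0},{"dx":0,"dy":0,"dz":6.3,"rx":0,"ry":0,"rz":0}]'
python3 g.py
python3 - <<'E'
from h import *
ims=[read_camera(n)["img"] for n in ["scene","side","wrist"]]
cv2.imwrite("pics/f.png",np.hstack([ims[0][30:330,250:500],ims[1][20:320,100:350],ims[2][:300,:300]]))
E
```

```text
clock: 15.33
position: [0.5297, 0.3166, 0.2279]
eef_rot: [3.14, 0.001, -0.115]
force: [0.6, -0.1, -0.1]
width: 0.006
t 15.33 pos [0.5297 0.3166 0.2279] rot [ 3.14e+00  1.00e-03 -1.15e-01] F [ 0.6 -0.1 -0.1] w 0.006
case xy mm [132.3  -7.8] z 227.9
```

View pics/f.png

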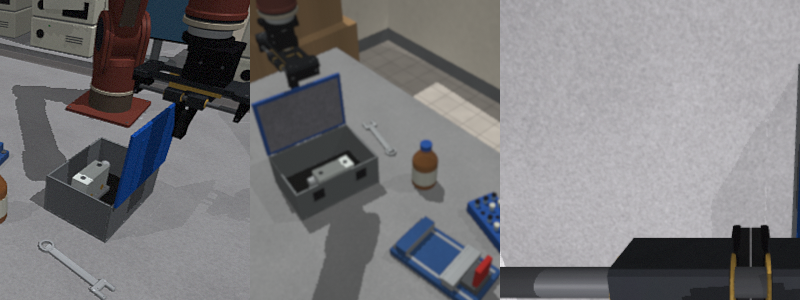

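The fingers stand behind the lid, body above its edge. Sweeping the lid over along its arc.

```bash
python3 -m jog '[{"dx":0,"dy":1.5,"dz":0,"rx":0,"ry":0,"rz":0},{"dx":0,"dy":2.9,"dz":0.1,"rx":0,"ry":0,"rz":0},{"dx":0,"dy":4,"dz":0.2,"rx":0,"ry":0,"rz":0},{"dx":0,"dy":5.2,"dz":0.3,"rx":0,"ry":0,"rz":0},{"dx":0,"dy":6.3,"dz":0.5,"rx":0,"ry":0,"rz":0},{"dx":0,"dy":7.4,"dz":0.9,"rx":0,"ry":0,"rz":0},{"dx":0,"dy":8.5,"dz":1.3,"rx":0,"ry":0,"rz":0},{"dx":0,"dy":9.5,"dz":1.7,"rx":0,"ry":0,"rz":0}]'
python3 g.py
```

```text
clock: 16.15
position: [0.519, 0.2219, 0.2111]
eef_rot: [3.141, 0.0, -0.115]
force: [0.8, 1.8, 0.4]
width: 0.004
t 16.15 pos [0.519  0.2219 0.2111] rot [ 3.141  0.    -0.115] F [0.8 1.8 0.4] w 0.004
case xy mm [37.  -7.8] z 211.1
```

```bash
python3 -m jog '[{"dx":0,"dy":1.4,"dz":0.8,"rx":0,"ry":0,"rz":0},{"dx":0,"dy":2.8,"dz":1.8,"rx":0,"ry":0,"rz":0},{"dx":0,"dy":4.0,"dz":3.0,"rx":0,"ry":0,"rz":0},{"dx":0,"dy":5.1,"dz":4.3,"rx":0,"ry":0,"rz":0},{"dx":0,"dy":5.9,"dz":5.8,"rx":0,"ry":0,"rz":0},{"dx":0,"dy":6.6,"dz":7.4,"rx":0,"ry":0,"rz":0},{"dx":0,"dy":6.6,"dz":7.4,"rx":0,"ry":0,"rz":0}]'
python3 g.py
```

```text
clock: 16.73
position: [0.5094, 0.1546, 0.134]
eef_rot: [3.138, 0.005, -0.116]
force: [-1.0, -1.2, -1.0]
width: 0.006
t 16.73 pos [0.5094 0.1546 0.134 ] rot [ 3.138  0.005 -0.116] F [-1.  -1.2 -1. ] w 0.006
case xy mm [-30.9  -6. ] z 134.0
```

```bash
python3 -m jog '[{"dx":0,"dy":0.3,"dz":1,"rx":0,"ry":0,"rz":0},{"dx":0,"dy":0.4,"dz":2,"rx":0,"ry":0,"rz":0},{"dx":0,"dy":0.5,"dz":2.7,"rx":0,"ry":0,"rz":0},{"dx":0,"dy":0.5,"dz":3.0,"rx":0,"ry":0,"rz":0},{"dx":0,"dy":0.5,"dz":3.0,"rx":0,"ry":0,"rz":0}]'
python3 g.py
python3 - <<'E'
from h import *
ims=[read_camera(n)["img"] for n in ["scene","side"]]
cv2.imwrite("pics/g.png",np.hstack([ims[0][60:360,150:500],ims[1][20:320,80:430]]))
E
```

```text
clock: 17.15
position: [0.5106, 0.1529, 0.1067]
eef_rot: [3.141, 0.001, -0.114]
force: [0.4, -0.3, -0.4]
width: 0.003
t 17.15 pos [0.5106 0.1529 0.1067] rot [ 3.141e+00  1.000e-03 -1.140e-01] F [ 0.4 -0.3 -0.4] w 0.003
case xy mm [-32.5  -7.3] z 106.7
```

View pics/g.png

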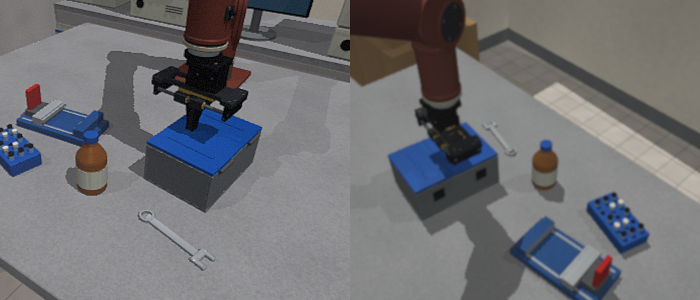

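The lid is nearly or fully shut; I press gently until a stop is felt.

```bash
python3 -m jog '[{"dx":0,"dy":0,"dz":0.2,"rx":0,"ry":0,"rz":0},{"dx":0,"dy":0,"dz":0.3,"rx":0,"ry":0,"rz":0},{"dx":0,"dy":0,"dz":0.35,"rx":0,"ry":0,"rz":0},{"dx":0,"dy":0,"dz":0.35,"rx":0,"ry":0,"rz":0}]'
python3 -m jog '[{"dx":0,"dy":0,"dz":0.1,"rx":0,"ry":0,"rz":0},{"dx":0,"dy":0,"dz":0.1,"rx":0,"ry":0,"rz":0}]'
```

```text
clock: 17.58
position: [0.5112, 0.153, 0.1042]
eef_rot: [-3.141, -0.0, -0.114]
force: [0.1, 0.0, 0.3]
width: 0.008
clock: 17.75
position: [0.5112, 0.153, 0.1039]
eef_rot: [-3.141, -0.0, -0.114]
force: [-2.4, -0.1, 7.4]
width: 0.004
```

```bash
python3 -m jog '[{"dx":0,"dy":0,"dz":0.1,"rx":0,"ry":0,"rz":0},{"dx":0,"dy":0,"dz":0.1,"rx":0,"ry":0,"rz":0},{"dx":0,"dy":0,"dz":0.1,"rx":0,"ry":0,"rz":0}]'
python3 -m jog '[{"dx":0,"dy":0,"dz":-1,"rx":0,"ry":0,"rz":0},{"dx":0,"dy":0,"dz":-3,"rx":0,"ry":0,"rz":0},{"dx":0,"dy":0,"dz":-6,"rx":0,"ry":0,"rz":0},{"dx":0,"dy":0,"dz":-9,"rx":0,"ry":0,"rz":0},{"dx":0,"dy":0,"dz":-12,"rx":0,"ry":0,"rz":0},{"dx":0,"dy":0,"dz":-12,"rx":0,"ry":0,"rz":0},{"dx":0,"dy":0,"dz":-12,"rx":0,"ry":0,"rz":0}]'
python3 - <<'E'
from h import *
st(); ims=[]
for n,z in [("scene",0),("side",0)]:
    p=read_camera(n); ims.append(p["img"]); P,m=cloud(p); c=p["img"].astype(int)
    g=m&(c[...,0]-c[...,2]>50)&(P[...,1]>.08)&(P[...,1]<.3)&(P[...,2]>.08)&(P[...,2]<.14)
    L=P[g]; A=np.c_[L[:,:2]-[.507,.186],np.ones(len(L))]; k=np.linalg.lstsq(A,L[:,2],rcond=None)[0]; print(n,"lid plane slope,z",np.round(k,4),len(L))
    for t in ["bottle","vial_rack","wrench"]:
        for d in pinpoint(t,p)[:1]: print(t,np.round(d["at"]),np.round(atz(p,*d["at"],0),3))
    for d in pinpoint("jaw_handle",p)[:1]: print("handle",np.round(d["at"]),np.round(atz(p,*d["at"],.082),3))
cv2.imwrite("pics/i.png",np.hstack([ims[0][60:360,100:500],ims[1][20:320,80:480]]))
E
```

```text
clock: 18.0
position: [0.5112, 0.153, 0.1038]
eef_rot: [-3.141, -0.001, -0.114]
force: [-6.5, -2.2, 17.1]
width: 0.003
clock: 18.58
position: [0.512, 0.1531, 0.2241]
eef_rot: [-3.14, -0.003, -0.114]
force: [-0.2, 0.4, -0.5]
width: 0.003
t 18.58 pos [0.512  0.1531 0.2241] rot [-3.14e+00 -3.00e-03 -1.14e-01] F [-0.2  0.4 -0.5] w 0.003
scene lid plane slope,z [-0.0016 -0.0018  0.1041] 4331
bottle [239. 245.] [0.703 0.007 0.   ]
vial_rack [163. 216.] [ 0.727 -0.214  0.   ]
wrench [325. 296.] [0.721 0.231 0.   ]
handle [184. 152.] [ 0.558 -0.298  0.082]
side lid plane slope,z [-0.0017 -0.0009  0.101 ] 3999
bottle [271. 203.] [0.689 0.014 0.   ]
vial_rack [344. 247.] [ 0.72  -0.214  0.   ]
wrench [231. 159.] [0.724 0.221 0.   ]
handle [333. 288.] [ 0.563 -0.294  0.082]
```

View pics/i.png

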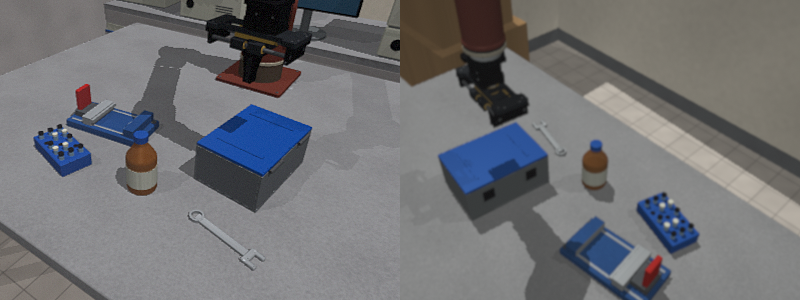

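The lid is flat (slope about 0.002) at z ≈ 0.103, the vise is open, and the bottle, rack and wrench are unmoved. The gripper is clear. Handing in.

```bash
python3 -c "
from h import *
print(sign_off())"
```

```text
the job is handed in; nothing more can be done
None
```

The job is handed in at about 18.7 s on the robot's clock. The block is in the case with the lid shut, and the vise is left open.

- **Vise:** I drew the jaw back about 42 mm of its 45 mm by the red handle. The last pictures still show the handle there.
- **Block:** I lifted it out and set it upright on the case floor, releasing only after the force reading showed contact. The top then measured 74 mm high, against 75 mm expected.
- **Lid:** I swept it over and pressed it to a firm stop, where the force rose to 17 N with no more travel. Afterwards it was flat (slope about 0.002), with its top at 101 to 104 mm in the two cameras, against 103.5 mm expected.
- **Bystanders:** The bottle, vial rack and wrench measured within about 1 cm of where they began, which is the detector's scatter, and the pictures show no change.

No check failed. Two things disagreed slightly:

- **Camera agreement:** Positions differed by a few mm between cameras, so I used the wrist camera for the final alignment over the case.
- **Refused command:** My first move command was refused for missing keys, and nothing moved.

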